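# Locate a flat bar in the welding jig and snap the hold-down strap shut

## Task

Push the loose steel flat bar along the jig plate until it sits square and flush in the corner: long side against the fence and end against the stop, under the raised strap. Then press the hinged strap down over it until it clicks behind the catch and stays shut by itself; the torch rest bar hangs over its thumb pad, so come in at a slant. Leave the wrench, the tin and the steel block where they are.

Things in the scene. Friction and masses are not known exactly. Their poses are not given: they have to be found in the camera images.
- jig: Fixed steel welding jig. Origin at table level near the middle of its base plate; x points to the robot's right (within 15 degrees), y away from the robot, z up. All jig coordinates below are mm in this frame. Plate: x -90 to 90, y -160 to 150, top at z=10.
- inner_corner (a point): Inner corner of fence and stop on the plate's top, at (30, 90, 10) in the jig's frame; axes as the jig's. Fence: a strip along y from y=-130 to 100, left face at x=30, top z=26, 8 mm thick. End stop: near face at y=90, from x=-16 to 38, 10 mm thick, top z=26.
- corner_home (a point): Point fixed to the jig at (15, 40, 18) mm in its frame: where the middle of the flat bar (8 mm above its underside) lies when it is flush against fence and stop. Axes as the jig's.
- torch_rest (a point): Point at (54, 65, 148) in the jig's frame, on the axis of the torch rest: a fixed round steel bar 20 mm thick hanging over the strap's thumb pad, along y from y=0 (free end) to its upright post at x=54, y=125.
- flat_bar: The loose steel flat bar, 30 mm (its x) by 100 mm (its y) by 16 mm high, about 0.38 kg, lying on the jig plate. Origin at the centre of its underside (10 mm above the table). Slides freely under strap and cheeks (3 mm clearance).
- strap (a joint): Angle of the hinged steel hold-down strap, rad: 0 is fully shut (level), it grows as the strap lifts; found half open. Its free end points along the jig's +x. A spring pushes it up unless caught. The catch snaps over its nose at about 0.08; held shut it rests below 0.03. Takes about 10 to 15 N at the thumb pad.
- strap_hinge (a point): Centre of the strap's hinge, at (-16, 65, 32) in the jig's frame; hinge axis along the jig's y. The hinge post fills x -26 to -8, y 49 to 81; above it two cheeks flank the strap: x -26 to 9, z 29 to 55, 32 mm wide over both, 20 mm between.
- strap_pad (a point): Centre of the top of the strap's thumb pad, where to press: a raised block 18 mm (along the strap) by 24 mm wide, 58 mm out from the hinge, 11 mm above the hinge line. x points along the strap to its nose, z out of the pad. Strap 18 mm wide, 6 mm thick, nose end 78 mm from the hinge.
- catch (a point): Sprung brass catch that snaps over the strap's nose, at (64, 65, 38) in the jig's frame. The grey catch block behind it: x 70 to 90, y 50 to 80, top z=44.
- wrench: Bystander: open-ended steel wrench, 170 mm long, lying left of the jig. Origin under its middle.
- offcut: Bystander: solid steel block 50 by 75 by 35 mm on the table, right of the jig. Origin at the centre of its underside.
- tin: Bystander: closed metal tin, 66 mm across, 100 mm high, standing right of the jig. Origin at the centre of its underside.
Mind the look-alikes: they are no part of the job. Leave any yellow look-alike of the flat_bar alone.

How it is judged:
On the way, in this order (a step that is already met when the one before it is completed fails the run):
1. the flat bar is home in the corner: within 3 mm of flush along both directions and square within 0.03 rad, lying flat, while the strap is still up (x of flat_bar in the frame of corner_home between -0.003 and 0.003 m and y of flat_bar in the frame of corner_home between -0.003 and 0.003 m and angle between the y axis of flat_bar and the y axis of corner_home, either way round below 0.03 rad and z of flat_bar in the frame of corner_home below -0.006 m and value of joint strap above 0.12 rad), for 0.2 s.
2. the strap is pressed down past its catch (value of joint strap below 0.05 rad), for 0.2 s.
At the end, for the whole second after the job is handed in: The flat bar is at rest flat on the jig plate, its centre within 3 mm of the home point in the jig's x and y, square to the fence within 0.03 rad, and the strap is held shut by its catch (below 0.05 rad). The wrench, block and tin have not been moved by 30 mm (x of flat_bar in the frame of corner_home between -0.003 and 0.003 m and y of flat_bar in the frame of corner_home between -0.003 and 0.003 m and angle between the y axis of flat_bar and the y axis of corner_home, either way round below 0.03 rad and z of flat_bar in the frame of corner_home below -0.006 m and value of joint strap below 0.05 rad and linear speed of flat_bar below 0.01 m/s); the robot touches nothing.
It fails at once if a bystander (wrench, block, tin) is moved by more than 30 mm (distance of any of wrench, offcut, tin from where it was at the start of the episode above 0.03 m).
It also fails if it takes over 53 s, if anything falls off the work surface, if the arm or the gripper's body presses on something with over 40 N, if the wrist force passes 120 N, or if a joint passes its speed limit or range.

## Robot

A 6-joint arm with a two-finger parallel gripper is mounted at the origin on the work surface. World frame = base frame: x ahead of the robot, y to its left, z up, the work surface at z = 0. Lengths are in m, angles in rad, forces in N, time in s.
With the tool pointing down it reaches from about 0.35 to 0.775 m from the base axis. Payload 5.5 kg.
Tool frame: the origin (TCP) lies at the very end of the fingers, on their centre line; the grasp point (between the pads) lies 19 mm behind it; z points along the fingers, y is the line along which they close (so a half turn about z gives the same grasp; the last joint's range is limited). The gripper opens to 85 mm and grips with 20 to 120 N. Pads are 22 mm wide; open, the fingers measure 114 mm over their backs; the gripper's body (76 mm by 85 mm) begins 54 mm behind the grasp point. The pads swing forward as they close: fully open they stand 13 mm farther back than shut.
Start: joints at [1.173, 0.313, 0.046, 1.304, 0, 1.431], TCP at [0.147, 0.556, 0.231] pointing down, gripper open.
Joint ranges: [-2.76, 2.76], [-0.86, 1.69], [-1.03, 1.26], [-2.2, 2.34], [-1.47, 1.5], [-3.14, 3.14]. Speed limits (rad/s): [2.57, 2.57, 3.14, 3.14, 3.14, 3.14].

## Interface

Orientations are given as a unit quaternion [w, x, y, z].
In Python, from workcell import get_state, read_camera, calibration, hand_in gives the robot as it stands.
- The arm moves only by the tool drive_tool, never from a script. Its argument "deltas" is a list that holds one entry, the list of rows, each a list of 7 numbers: the closure in counts, from 0 (fully open) to 255 (shut), then the shift along the tool's x, y, z in m, then the turn, a rotation vector about the tool's x, y, z in degrees. A call has 1 to 12 rows; each row is the pose to reach, as a shift and turn from the pose commanded when the call began, along the tool's axes at that moment; what a row does not reach only later rows make up. A row lasts 1/8 s, in which the tool goes at most 62.5 mm and 10.7 degrees, less where a joint would pass 70% of its speed; a pose out of reach is approached as far as the arm can. A call with a gripper value outside its range is refused whole. The fingers move at their own pace and stop on an object; "newtons" is the grip in N (left out, the last holds). Time passes only in rows, so rows that repeat a pose let the fingers close. It gives the time, the measured TCP pose, the force, the opening and the grip force at its end, in the units of the state.
- get_state(): the state, without advancing time (a new reading comes with each control period).
- read_camera(name): name is "side" or "top" or "wrist"; returns (picture, depth): 384x512x3 uint8, red, green, blue; 384x512 float32, m along the optical axis (not along the pixel's ray), 0 where there is no reading.
- calibration(name): a dict with "mtx" (3x3 intrinsics, pixels), "k1" (the pictures are not rectified: a ray, as slopes to the right and down, at radius r is drawn at 1 + k1 r^2 times it, then the intrinsics apply), "world_from_camera" (4x4, takes a point from camera to world coordinates). Camera axes: x right, y up, looking along -z (the intrinsics and any distortion apply to the point x, -y, -z); pixel columns grow to the right and rows downward; lengths in m; the calibration is good to about 2 mm. A picture is of the moment at which its call begins: read the wrist's pose just before it. calibration takes no time and is no camera call; for the wrist camera it gives the pose at the moment of the call.
- hand_in(): hands the job in; it is judged then, once.
The state is a dict: "clock": time; "joint_pos": joint angles; "qvel": joint speeds; "tau": joint torques, N m; "tcp_pos": TCP position; "orientation": TCP orientation; "wrist_force": force on the tool from outside, world axes, zero at the start; "ft_torque": the same for the moment, N m; "finger_gap": finger opening in m; "grip_force": force on a finger pad.
Only numpy, scipy, OpenCV 4.12 (cv2) and the standard library are available. Lean on these libraries where they do the work, as an engineer would, in place of code of your own. Each camera call takes 0.05 s, during which the arm holds its last target. There are 200 camera calls.

## Working session

There is one attempt and no reset: what is moved stays moved. The work goes in short steps, Python scripts to look and compute and a tool call to move; the robot and the scene stay as the last step left them, time stands still between calls to the robot, and variables do not carry over. Pictures are saved under pics/ and viewed, at most 10 in all, crops included, and the job is handed in when it is done.

Besides the shell and the picture viewer there is one more tool, called as name(argument=value, ...), one argument or row to a line, values as JSON. drive_tool: Moves the arm, as the interface text tells. Its arguments: {"type":"object","properties":{"deltas":{"type":"array","items":{"type":"array","items":{"type":"array","items":{"type":"number"}}}},"newtons":{"type":"number"}},"required":["deltas"]}

```bash
mkdir -p pics; cat > h.py <<'E'
import numpy as np, cv2
from scipy.spatial.transform import Rotation as R
from workcell import *
def grab(name,fn=None):
    c=calibration(name); p,d=read_camera(name)
    if fn: cv2.imwrite('pics/'+fn,p[:,:,::-1])
    np.savez('pics/'+name+'.npz',p=p,d=d,**{k:np.array(v) for k,v in c.items()})
    return p,d,c
def world(c,d):
    H,W=d.shape; K=np.array(c['mtx'],float)
    u,v=np.meshgrid(np.arange(W),np.arange(H))
    pts=np.stack([u,v],-1).reshape(-1,1,2).astype(float)
    n=cv2.undistortPoints(pts,K,np.array([float(c['k1']),0,0,0])).reshape(H,W,2)
    X=np.stack([n[...,0]*d,-n[...,1]*d,-d,np.ones_like(d)],-1)
    return (X@np.array(c['world_from_camera']).T)[...,:3]
def load(name):
    z=np.load('pics/'+name+'.npz'); return z['p'],z['d'],world(z,z['d'])
E
python3 - <<'E'
from h import *
for n in ('top','side'): 
    grab(n,n+'1.png')
s=get_state(); print({k:np.round(v,3) for k,v in s.items()})
E
```

```text
{'clock': np.float64(0.1), 'joint_pos': array([1.173, 0.314, 0.045, 1.304, 0.   , 1.431]), 'qvel': array([ 0.003, -0.002,  0.002,  0.001,  0.   , -0.   ]), 'tau': array([ 3.0000e-03, -4.8172e+01,  2.9924e+01,  1.3000e-02, -0.0000e+00,
        0.0000e+00]), 'tcp_pos': array([0.146, 0.556, 0.23 ]), 'orientation': array([-0.   ,  0.129,  0.992, -0.001]), 'wrist_force': array([-0.502,  0.153,  0.018]), 'ft_torque': array([0.022, 0.052, 0.035]), 'grip_force': np.float64(0.0), 'finger_gap': np.float64(0.085)}
```

View pics/top1.png

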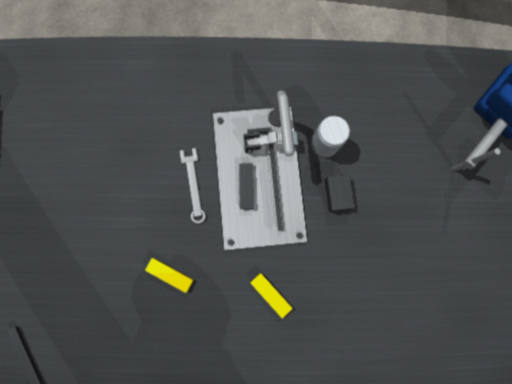

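View pics/side1.png

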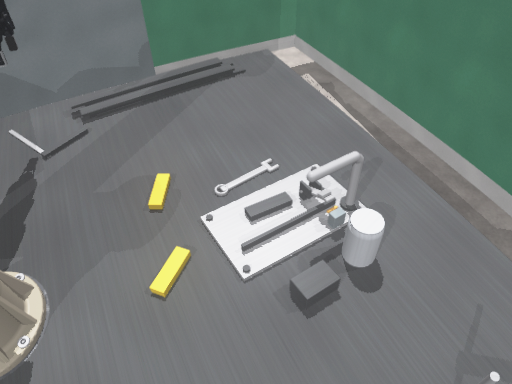

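The top view shows the jig at cols 215–305, rows 108–248. The dark flat bar is at about (247,187), left of the fence. The strap is around (262,140), the torch rest runs from (283,95) to (289,150), the tin is at (330,135) and the block at (341,195). The two yellow look-alikes lie outside the plate.

```bash
python3 - <<'E'
from h import *
p,d,X=load('top')
for q in [(213,113),(292,108),(306,241),(225,249),(239,163),(256,165),(239,209),(254,211),(330,130),(341,195),(192,190),(289,150)]:
    print(q,np.round(X[q[1],q[0]],3),p[q[1],q[0]])
g=p.astype(float).mean(2)
# plate: bright, low height
m=((g>120)&(X[...,2]<0.02)&(X[...,2]>0.0)); m[:, :208]=0; m[:,310:]=0; m[:100]=0; m[255:]=0
n,l,st,_=cv2.connectedComponentsWithStats(m.astype(np.uint8)); k=1+np.argmax(st[1:,4]); 
pts=X[l==k]; print(st[k],np.median(pts[:,2]))
r=cv2.minAreaRect(pts[:,:2].astype(np.float32)); print(r, cv2.boxPoints(r))
b=((g<75)&(X[...,2]>0.005)&(X[...,2]<0.04)); b[:, :232]=0; b[:,262:]=0; b[:158]=0; b[216:]=0
pts=X[b]; r=cv2.minAreaRect(pts[:,:2].astype(np.float32)); print('bar',b.sum(),np.median(pts[:,2]),r)
crop=cv2.resize(p[98:258,200:370,::-1],None,fx=3.5,fy=3.5,interpolation=cv2.INTER_CUBIC); cv2.imwrite('pics/topc.png',crop)
E
```

```text
(213, 113) [0.752 0.098 0.002] [114 117 121]
(292, 108) [ 0.768 -0.085  0.001] [61 65 66]
(306, 241) [ 0.461 -0.113  0.01 ] [119 122 125]
(225, 249) [0.442 0.063 0.014] [138 142 145]
(239, 163) [0.629 0.035 0.028] [140 145 148]
(256, 165) [ 0.628 -0.002  0.011] [167 170 173]
(239, 209) [0.529 0.034 0.011] [169 172 175]
(254, 211) [0.525 0.001 0.012] [164 168 170]
(330, 130) [ 0.683 -0.15   0.1  ] [215 223 226]
(341, 195) [ 0.56  -0.186  0.034] [70 72 75]
(192, 190) [0.57  0.138 0.011] [191 194 197]
(289, 150) [ 0.624 -0.06   0.158] [177 183 184]
[ 213  109   94  141 7937] 0.011154621099865203
((0.6066538691520691, -0.007262416183948517), (0.315042108297348, 0.18034207820892334), 6.151882171630859) [[ 0.44037682  0.0655087 ]
 [ 0.45970303 -0.11379484]
 [ 0.7729309  -0.08003353]
 [ 0.7536047   0.09927001]]
bar 30 0.025861820955821124 ((0.5486576557159424, 0.016651004552841187), (0.036722760647535324, 0.0215024184435606), 0.7158675789833069)
```

View pics/topc.png

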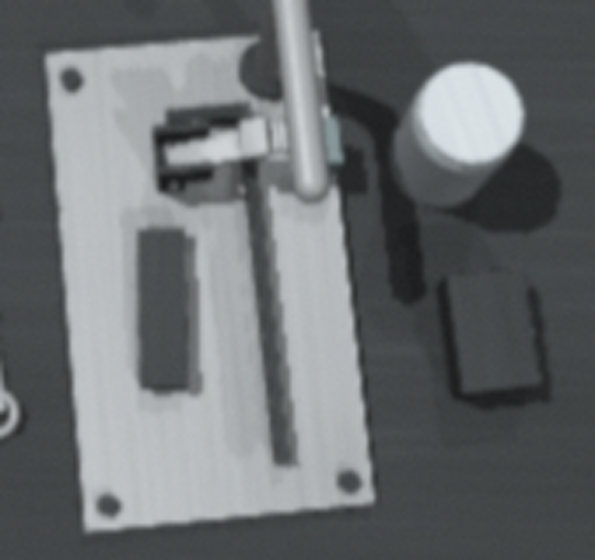

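The enlarged crop (offset (200,98), scale 3.5) shows the bar's top face from (138,229) to (190,390), turned about 3° from the jig. The left plate edge runs (45,52)→(85,530) and the fence runs (250,165)→(285,465). I'll go over it for a close look.

```bash
cat >> h.py <<'E'
A=np.deg2rad(6.15); O=np.array([0.6117,-0.0068])   # jig yaw, origin
try:
    import json; A,ox,oy=json.load(open('jig.json')); O=np.array([ox,oy])
except FileNotFoundError: pass
YJ=np.array([np.cos(A),np.sin(A),0]); XJ=np.array([np.sin(A),-np.cos(A),0])
RJ=np.stack([XJ,YJ,[0,0,1]],1)
def j2w(x,y,z): return np.array([O[0],O[1],0])+RJ@np.array([x,y,z])/1000
def w2j(p): return (np.asarray(p)-[O[0],O[1],0])@RJ*1000
def tool_R(tilt=0,flip=1):
    # tool z down, tool y = flip*jig y, leaning to jig -x by tilt deg
    t=np.deg2rad(tilt); z=np.array([np.sin(t),0,-np.cos(t)]); y=np.array([0,flip,0.])
    return RJ@np.stack([np.cross(y,z),y,z],1)
def cur():
    s=get_state(); return np.array(s['tcp_pos']),R.from_quat(s['orientation'],scalar_first=True).as_matrix()
def delta(pj,tilt=0,flip=1,frm=None):
    p,M=cur() if frm is None else frm
    print(pj,tilt,'shift',np.round(M.T@(j2w(*pj)-p),4),'rot',np.round(R.from_matrix(M.T@tool_R(tilt,flip)).as_rotvec(degrees=True),1))
E
python3 - <<'E'
from h import *
p,M=cur(); print(M.round(2), w2j(p), calibration('wrist')['world_from_camera'].__array__().round(3) if hasattr(calibration('wrist')['world_from_camera'],'__array__') else calibration('wrist')['world_from_camera'])
for f in (1,-1): delta((-20,-20,260),0,f)
E
```

```text
[[-0.97  0.25 -0.  ]
 [ 0.25  0.97 -0.  ]
 [ 0.   -0.   -1.  ]] [-608.97368673 -402.37271656  230.49162698] [[ 0.254 -0.925 -0.284  0.074]
 [ 0.967  0.242  0.077  0.574]
 [-0.002 -0.294  0.956  0.375]
 [ 0.     0.     0.     1.   ]]
(-20, -20, 260) 0 shift [-0.5675 -0.4137 -0.029 ] rot [-0.1  0.  69.1]
(-20, -20, 260) 0 shift [-0.5675 -0.4137 -0.029 ] rot [-1.000e-01 -1.000e-01 -1.109e+02]
```

drive_tool(
  deltas=[
    [[255,-0.1,-0.07,-0.029,0,0,10],[255,-0.567,-0.414,-0.029,0,0,69],[255,-0.567,-0.414,-0.029,0,0,69],[255,-0.567,-0.414,-0.029,0,0,69],[255,-0.567,-0.414,-0.029,0,0,69],[255,-0.567,-0.414,-0.029,0,0,69],[255,-0.567,-0.414,-0.029,0,0,69],[255,-0.567,-0.414,-0.029,0,0,69],[255,-0.567,-0.414,-0.029,0,0,69],[255,-0.567,-0.414,-0.029,0,0,69],[255,-0.567,-0.414,-0.029,0,0,69],[255,-0.567,-0.414,-0.029,0,0,69]],
  ],
)

```text
clock: 1.6
tcp_pos: [0.5909, 0.0079, 0.259]
orientation: [-0.0, 0.669, 0.743, -0.0]
wrist_force: [-0.2, 0.6, -1.2]
finger_gap: 0.0
grip_force: 0.0
```

drive_tool(
  deltas=[
    [[255,0,0,0,0,0,0],[255,0,0,0,0,0,0]],
  ],
)

```text
clock: 1.85
tcp_pos: [0.5883, 0.0124, 0.2602]
orientation: [-0.001, 0.667, 0.745, -0.0]
wrist_force: [-0.3, 0.1, -0.6]
finger_gap: -0.0002
grip_force: 0.0
```

```bash
python3 - <<'E'
from h import *
s=get_state(); p,M=cur(); print(s['clock'],w2j(p).round(1),M.round(3),np.round(s['joint_pos'],2)); delta((-20,-20,260))
pic,d,c=grab('wrist'); cv2.imwrite('pics/wr1.png',cv2.resize(pic[:,:,::-1],(800,600),interpolation=cv2.INTER_CUBIC))
E
```

```text
1.85 [-21.6 -21.2 260.2] [[-0.11   0.994 -0.001]
 [ 0.994  0.11   0.001]
 [ 0.001 -0.001 -1.   ]] [-0.12  0.34  0.15  1.38  0.    1.35]
(-20, -20, 260) 0 shift [-0.0016  0.0012  0.0002] rot [-0.1 -0.   0.2]
```

View pics/wr1.png

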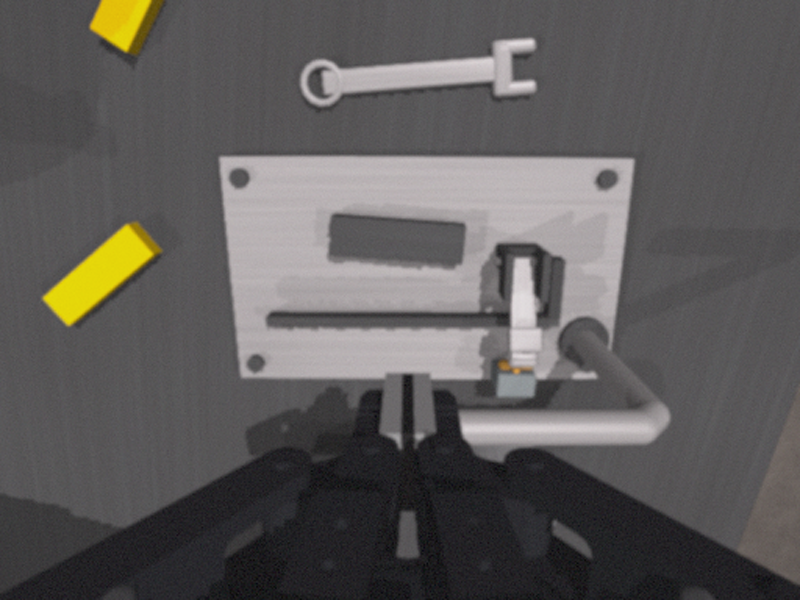

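The wrist view shows the bar at about (330,213)–(466,266) in 800×600 pixels and the fence's left edge along row ~313. The plate corners are at (220,156), (633,158) and (242,378), and the strap and catch are at (522,260–395). I'll get exact poses from the depth.

```bash
python3 - <<'E'
from h import *
p,d,X=load('wrist'); z=np.load('pics/wrist.npz'); K=z['mtx'];k1=float(z['k1']);T=z['world_from_camera']
def pix(u,v,h):
    n=cv2.undistortPoints(np.array([[[u/1.5625,v/1.5625]]]),K,np.array([k1,0,0,0]))[0,0]
    r=T[:3,:3]@[n[0],-n[1],-1]; return T[:3,3]+r*(h-T[2,3])/r[2]
for u,v,h in [(220,156,.01),(633,158,.01),(242,378,.01),(268,312,.026),(505,313,.026)]: print((u,v),w2j(pix(u,v,h)).round(1))
J=w2j(X); g=p.astype(float).mean(2)
m=(J[...,2]>20)&(J[...,2]<31)&(J[...,0]>-60)&(J[...,0]<60)&(J[...,1]<100)&(g<110)
n,l,st,ce=cv2.connectedComponentsWithStats(m.astype(np.uint8),connectivity=4)
for k in range(1,n):
    if st[k,4]>150:
        q=J[l==k]; r=cv2.minAreaRect(q[:,:2].astype(np.float32)); print(st[k],np.median(q[:,2]).round(1),[np.round(a,1) for a in r], q.min(0).round(1),q.max(0).round(1))
# strap: bright things in y 50..80
for y in (65,):
  for x in range(-20,75,6):
    s=(abs(J[...,0]-x)<2)&(abs(J[...,1]-y)<5)
    print(x, np.percentile(J[...,2][s],[5,50,95]).round(0) if s.any() else None,end=' ')
E
```

```text
(220, 156) [ -88.8 -161.2   10. ]
(633, 158) [-88.9 147.3  10. ]
(242, 378) [  92.4 -160.8   10. ]
(268, 312) [  28.2 -129.5   26. ]
(505, 313) [28.2 54.9 26. ]
[ 211  138   87   32 2249] 27.5 [array([-28.4, -29.5]), array([99.3, 30.5]), np.float64(86.0)] [-46.8 -79.4  20.1] [-10.4  20.5  29.9]
[344 165  18  45 397] 27.5 [array([12. , 90.5]), array([15.5, 54.8]), np.float64(83.2)] [-14.9  80.4  20.3] [39.1 96.8 29.8]
[ 171  201  155    9 1163] 27.3 [array([ 35.3, -36.5]), array([  8.7, 188.9]), np.float64(0.2)] [  30.8 -130.9   20. ] [39.7 58.  30.1]
-20 [29. 31. 32.] -14 [36. 37. 38.] -8 [37. 40. 41.] -2 [41. 42. 43.] 4 [43. 44. 46.] 10 [45. 46. 48.] 16 [47. 49. 50.] 22 [50. 51. 53.] 28 [52. 55. 64.] 34 [63. 65. 66.] 40 [66. 67. 68.] 46 [ 61. 153. 157.] 52 [ 62. 158. 160.] 58 [ 30. 159. 160.] 64 [ 10.  12. 135.] 70 [11. 42. 46.]
```

drive_tool(
  deltas=[
    [[255,0.054,-0.009,0.05,0,0,0],[255,0.054,-0.009,0.11,0,0,0],[255,0.054,-0.009,0.17,0,0,0],[255,0.054,-0.009,0.21,0,0,0],[255,0.054,-0.009,0.235,0,0,0],[255,0.054,-0.009,0.245,0,0,0],[255,0.054,-0.009,0.245,0,0,0]],
  ],
)

```text
clock: 2.78
tcp_pos: [0.5741, 0.0647, 0.0156]
orientation: [-0.0, 0.667, 0.745, 0.0]
wrist_force: [1.1, 0.1, -0.4]
finger_gap: -0.0
grip_force: 0.0
```

drive_tool(
  deltas=[
    [[255,-0.012,0,0,0,0,0],[255,-0.02,0,0,0,0,0],[255,-0.026,0,0,0,0,0],[255,-0.032,0,0,0,0,0],[255,-0.038,0,0,0,0,0],[255,-0.044,0,0,0,0,0],[255,-0.05,0,0,0,0,0],[255,-0.055,0,0,0,0,0],[255,-0.058,0,0,0,0,0],[255,-0.061,0,0,0,0,0],[255,-0.061,0,0,0,0,0]],
  ],
)

```text
clock: 4.15
tcp_pos: [0.5811, 0.0027, 0.0152]
orientation: [0.0, 0.668, 0.744, -0.0]
wrist_force: [-0.6, 0.6, 1.2]
finger_gap: -0.0
grip_force: 0.4
```

```bash
python3 - <<'E'
from h import *
s=get_state(); p,M=cur(); print(w2j(p).round(1), np.round(np.array(s['wrist_force'])@RJ,1))
E
```

```text
[-12.7 -29.4  15.2] [-0.6 -0.5  1.2]
```

drive_tool(
  deltas=[
    [[255,-0.002,0,0,0,0,0],[255,-0.003,0,0,0,0,0],[255,-0.003,0,0,0,0,0]],
  ],
)

```text
clock: 4.53
tcp_pos: [0.5813, 0.0009, 0.0152]
orientation: [-0.001, 0.667, 0.745, 0.0]
wrist_force: [-0.6, 4.9, 1.3]
finger_gap: -0.0002
grip_force: 2.5
```

```bash
python3 - <<'E'
from h import *
s=get_state(); p,M=cur(); print(w2j(p).round(1), np.round(np.array(s['wrist_force'])@RJ,1))
grab('top')
p,d,X=load('top'); J=w2j(X); g=p.astype(float).mean(2)
m=(J[...,2]>20)&(J[...,2]<32)&(J[...,0]>-60)&(J[...,0]<60)&(J[...,1]<100)&(g<110)
n,l,st,ce=cv2.connectedComponentsWithStats(m.astype(np.uint8),connectivity=4)
for k in range(1,n):
    if st[k,4]>40:
        q=J[l==k]; r=cv2.minAreaRect(q[:,:2].astype(np.float32)); print(st[k],[np.round(a,1) for a in r], q.min(0).round(1),q.max(0).round(1))
E
```

```text
[-11.  -29.4  15.2] [-5.  -0.1  1.3]
```

drive_tool(
  deltas=[
    [[255,-0.002,0,0,0,0,0],[255,-0.004,0,0,0,0,0],[255,-0.004,0,0,0,0,0]],
  ],
)

```text
clock: 4.95
tcp_pos: [0.5813, 0.0008, 0.0152]
orientation: [-0.003, 0.666, 0.746, 0.003]
wrist_force: [-0.3, 17.7, 3.9]
finger_gap: -0.0001
grip_force: 8.6
```

```bash
python3 - <<'E'
from h import *
s=get_state(); p,M=cur(); print(w2j(p).round(1), np.round(np.array(s['wrist_force'])@RJ,1)); delta((-40,-30,60)); 
E
```

```text
[-10.8 -29.4  15.2] [-17.6   1.6   3.9]
(-40, -30, 60) 0 shift [ 0.0296 -0.0004 -0.0445] rot [ 0.  -0.5  0.3]
```

drive_tool(
  deltas=[
    [[255,0.01,0,0,0,0,0],[255,0.03,0,0,0,0,0],[255,0.03,-0.02,-0.05,0,0,0],[255,0.03,-0.06,-0.05,0,0,0],[255,0.015,-0.083,-0.05,0,0,0],[255,0.015,-0.083,-0.05,0,0,0]],
  ],
)

```text
clock: 5.7
tcp_pos: [0.4962, 0.002, 0.0654]
orientation: [-0.0, 0.668, 0.744, -0.001]
wrist_force: [0.5, -0.1, -0.8]
finger_gap: 0.0001
grip_force: 0.0
```

```bash
python3 - <<'E'
from h import *
p,M=cur(); print(w2j(p).round(1)); delta((13,-113,60)); delta((13,-113,15)); delta((13,-85,15));delta((13,-24.5,15));
E
```

```text
[ -21.1 -113.9   65.4]
(13, -113, 60) 0 shift [-0.0341  0.0009  0.0054] rot [-0.1  0.   0. ]
(13, -113, 15) 0 shift [-0.0341  0.001   0.0504] rot [-0.1  0.   0. ]
(13, -85, 15) 0 shift [-0.0341  0.029   0.0504] rot [-0.1  0.   0. ]
(13, -24.5, 15) 0 shift [-0.0341  0.0895  0.0503] rot [-0.1  0.   0. ]
```

drive_tool(
  deltas=[
    [[255,-0.034,0.001,0.005,0,0,0],[255,-0.034,0.001,0.04,0,0,0],[255,-0.034,0.001,0.05,0,0,0],[255,-0.034,0.001,0.05,0,0,0]],
  ],
)

```text
clock: 6.2
tcp_pos: [0.5021, -0.0309, 0.0146]
orientation: [-0.001, 0.667, 0.745, -0.0]
wrist_force: [0.6, 0.3, 0.5]
finger_gap: -0.0002
grip_force: 0.0
```

drive_tool(
  deltas=[
    [[255,0,0.008,0,0,0,0],[255,0,0.016,0,0,0,0],[255,0,0.022,0,0,0,0],[255,0,0.028,0,0,0,0],[255,0,0.035,0,0,0,0],[255,0,0.042,0,0,0,0],[255,0,0.049,0,0,0,0],[255,0,0.056,0,0,0,0],[255,0,0.063,0,0,0,0],[255,0,0.07,0,0,0,0],[255,0,0.077,0,0,0,0],[255,0,0.08,0,0,0,0]],
  ],
)

```text
clock: 7.7
tcp_pos: [0.5815, -0.0228, 0.016]
orientation: [-0.0, 0.668, 0.744, -0.001]
wrist_force: [-6.3, 0.0, 8.4]
finger_gap: -0.0
grip_force: 4.3
```

drive_tool(
  deltas=[
    [[255,0,0.002,0,0,0,0],[255,0,0.004,0,0,0,0],[255,0,0.004,0,0,0,0]],
  ],
)

```text
clock: 8.07
tcp_pos: [0.5853, -0.0224, 0.016]
orientation: [-0.0, 0.668, 0.744, -0.001]
wrist_force: [-4.0, -0.4, 6.5]
finger_gap: -0.0001
grip_force: 3.5
```

```bash
python3 - <<'E'
from h import *
s=get_state(); p,M=cur(); print(w2j(p).round(1), np.round(np.array(s['wrist_force'])@RJ,1)); 
E
```

```text
[ 12.6 -27.9  16. ] [-0.  -4.   6.5]
```

drive_tool(
  deltas=[
    [[255,0,0.002,0,0,0,0],[255,0,0.003,0,0,0,0],[255,0,0.003,0,0,0,0]],
  ],
)

```text
clock: 8.45
tcp_pos: [0.5881, -0.0221, 0.016]
orientation: [-0.001, 0.668, 0.744, -0.001]
wrist_force: [-4.7, -0.1, 7.2]
finger_gap: 0.0001
grip_force: 3.7
```

```bash
python3 - <<'E'
from h import *
s=get_state(); p,M=cur(); print(w2j(p).round(1), np.round(np.array(s['wrist_force'])@RJ,1)); 
pic,d,c=grab('side'); cv2.imwrite('pics/s2.png',cv2.resize(pic[130:290,190:390,::-1],None,fx=3.5,fy=3.5,interpolation=cv2.INTER_CUBIC))
E
```

```text
[ 12.6 -25.1  16. ] [-0.4 -4.7  7.2]
```

View pics/s2.png

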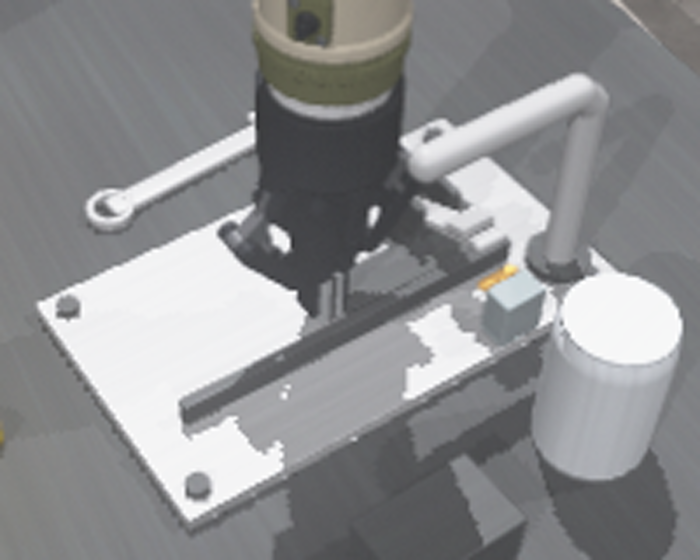

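The side crop shows the fingers behind the bar's near end at about (330,290). The torch rest's free end at (425,165) is right by the gripper body. I'll back off, check for force bias, and lean the tool left before finishing.

drive_tool(
  deltas=[
    [[255,0,-0.01,0,0,0,0],[255,0,-0.03,0,0,0,0],[255,0,-0.03,0,0,0,0]],
  ],
)

```text
clock: 8.88
tcp_pos: [0.5577, -0.0251, 0.0151]
orientation: [-0.001, 0.668, 0.744, -0.0]
wrist_force: [-0.9, 1.2, 0.3]
finger_gap: -0.0001
grip_force: 0.0
```

```bash
python3 - <<'E'
from h import *
s=get_state(); P,M=cur(); print(w2j(P).round(1), np.round(np.array(s['wrist_force'])@RJ,1)); 
delta((13,-60,16),25);delta((13,-35,16),25);delta((13,-25,16),25)
pic,d,c=grab('wrist'); cv2.imwrite('pics/wr2.png',cv2.resize(pic[:,:,::-1],(800,600),interpolation=cv2.INTER_CUBIC))
E
```

```text
[ 12.5 -55.7  15.1] [-1.3 -0.8  0.3]
(13, -60, 16) 25 shift [-0.0005 -0.0043 -0.0009] rot [ -0.1 -25.    0.1]
(13, -35, 16) 25 shift [-0.0006  0.0207 -0.0009] rot [ -0.1 -25.    0.1]
(13, -25, 16) 25 shift [-0.0006  0.0307 -0.0009] rot [ -0.1 -25.    0.1]
```

View pics/wr2.png

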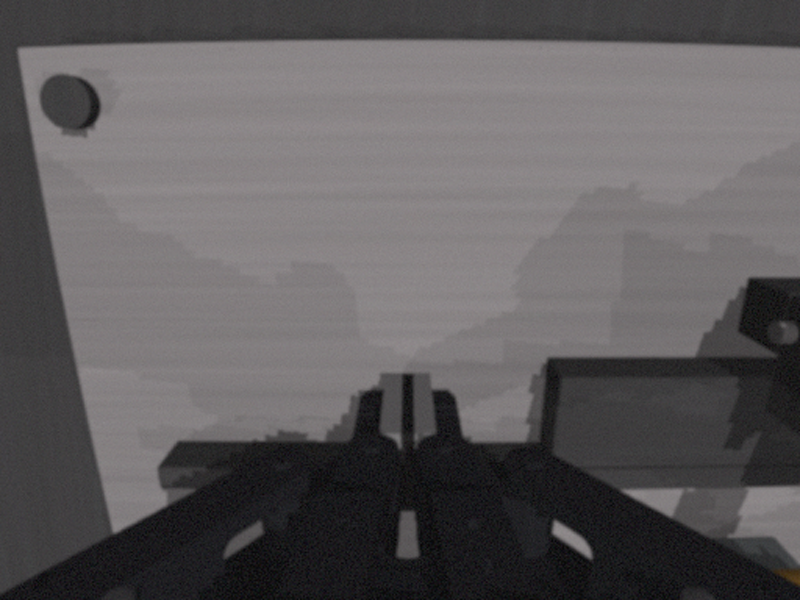

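The wrist view shows the bar at cols 545–800, rows 358–485, parallel to the fence. The black finger shoulders stick out beyond the pads at (365,400) and (450,400), and I think these cause the upward force. I'll measure the bar.

```bash
python3 - <<'E'
from h import *
p,d,X=load('wrist'); J=w2j(X)
def rep(u,v): print((u,v),J[int(v/1.5625),int(u/1.5625)].round(1))
for u,v in [(570,400),(700,400),(640,450),(600,361),(730,361),(300,460)]: rep(u,v)
m=(J[...,2]>23)&(J[...,2]<31)&(J[...,0]>-20)&(J[...,0]<29)&(J[...,1]<47)&(J[...,1]>-45); m[:, :340]=0
q=J[m]; print('bar',q.min(0).round(1),q.max(0).round(1),np.median(q[:,2]))
# left edge line x(y)
e=[(y,q[abs(q[:,1]-y)<3,0].min(),q[abs(q[:,1]-y)<3,0].max()) for y in range(-20,45,5) if (abs(q[:,1]-y)<3).any()]; print(np.round(e,1))
e=[(x,q[abs(q[:,0]-x)<3,1].min()) for x in range(2,30,5)]; print(np.round(e,1))
for u,v in [(390,385),(375,400),(450,400),(450,420),(420,380)]: rep(u,v)
E
```

```text
(570, 400) [ 7.9 -9.1 27.3]
(700, 400) [ 7.6 28.9 28.3]
(640, 450) [25.  14.2 26.7]
(600, 361) [ 0.3  2.8 16.8]
(730, 361) [ 1.  44.3 15.5]
(300, 460) [  1.6 -78.1  65.9]
bar [-20.  -13.1  23. ] [29. 47. 31.] 27.392645509607625
[[-15.    0.   26.4]
 [-10.   -0.2  28.7]
 [ -5.   -0.1  29. ]
 [  0.   -0.2  29. ]
 [  5.   -0.3  29. ]
 [ 10.    0.1  29. ]
 [ 15.    0.   29. ]
 [ 20.   -0.1  29. ]
 [ 25.    0.1  29. ]
 [ 30.   -0.1  29. ]
 [ 35.    0.3  29. ]
 [ 40.  -15.8  29. ]]
[[  2.  -12.8]
 [  7.  -12.8]
 [ 12.  -13. ]
 [ 17.  -13. ]
 [ 22.  -13.1]
 [ 27.  -13. ]]
(390, 385) [  2.5 -60.6  28.2]
(375, 400) [  6.6 -64.5  29.7]
(450, 400) [  6.3 -43.5  30.2]
(450, 420) [  6.1 -44.4  40.9]
(420, 380) [  2.9 -52.2  24.3]
```

drive_tool(
  deltas=[
    [[255,0,0.0,-0.005,0,-9,0],[255,0,0.005,-0.005,0,-18,0],[255,0,0.015,-0.005,0,-25,0],[255,0,0.02,-0.005,0,-25,0],[255,0,0.025,-0.005,0,-25,0],[255,0,0.03,-0.005,0,-25,0],[255,0,0.033,-0.005,0,-25,0],[255,0,0.036,-0.005,0,-25,0],[255,0,0.036,-0.005,0,-25,0]],
  ],
)

```text
clock: 10.05
tcp_pos: [0.5899, -0.023, 0.02]
orientation: [0.158, 0.652, 0.727, -0.148]
wrist_force: [-13.6, 1.7, 9.5]
finger_gap: 0.0002
grip_force: 8.1
```

drive_tool(
  deltas=[
    [[255,0,0.002,0,0,0,0],[255,0,0.003,0,0,0,0],[255,0,0.003,0,0,0,0]],
  ],
)

```text
clock: 10.42
tcp_pos: [0.5902, -0.0229, 0.0198]
orientation: [0.157, 0.651, 0.727, -0.15]
wrist_force: [-20.3, 1.6, 14.8]
finger_gap: -0.0
grip_force: 12.2
```

```bash
python3 - <<'E'
from h import *
s=get_state(); p,M=cur(); print(w2j(p).round(1), np.round(np.array(s['wrist_force'])@RJ,1)); 
E
```

```text
[ 13.7 -23.1  19.8] [ -3.7 -20.   14.8]
```

drive_tool(
  deltas=[
    [[255,0,-0.015,0,0,0,0],[255,0,-0.06,-0.03,0,0,0],[255,0,-0.07,-0.08,0,15,0],[255,0,-0.07,-0.12,0,25,0],[255,0,-0.07,-0.12,0,25,0]],
  ],
)

```text
clock: 11.05
tcp_pos: [0.5262, 0.0202, 0.1341]
orientation: [0.003, 0.669, 0.744, 0.004]
wrist_force: [-0.2, -0.3, -0.0]
finger_gap: 0.0001
grip_force: 0.0
```

```bash
python3 - <<'E'
from h import *
s=get_state(); P,M=cur(); print(s['clock'],w2j(P).round(1), np.round(np.array(s['wrist_force'])@RJ,1))
pic,d,c=grab('wrist'); cv2.imwrite('pics/wr3.png',cv2.resize(pic[:,:,::-1],(800,600),interpolation=cv2.INTER_CUBIC))
p,d,X=load('wrist'); J=w2j(X)
m=(J[...,2]>23)&(J[...,2]<31)&(J[...,0]>-20)&(J[...,0]<29)&(J[...,1]<47)&(J[...,1]>-45); q=J[m]
e=[(y,q[abs(q[:,1]-y)<3,0].min()) for y in range(-10,40,5)]; print(np.round(e,1))
e=[(x,q[abs(q[:,0]-x)<3,1].min()) for x in range(2,30,5)]; print(np.round(e,1))
f=(J[...,2]>23)&(J[...,2]<31)&(J[...,0]>20)&(J[...,0]<50)&(J[...,1]<-90)&(J[...,1]>-150); q=J[f]; print('fence',q.min(0),q.max(0))
E
```

```text
11.05 [-36.  -82.1 134.1] [ 0.2 -0.2 -0. ]
[[-10.   -0.1]
 [ -5.    0.1]
 [  0.   -0.3]
 [  5.   -0. ]
 [ 10.   -0.1]
 [ 15.   -0.2]
 [ 20.    0.1]
 [ 25.    0.1]
 [ 30.    0.1]
 [ 35.    0. ]]
[[  2.  -12.2]
 [  7.  -12.2]
 [ 12.  -12.2]
 [ 17.  -12.2]
 [ 22.  -12. ]
 [ 27.  -12.1]]
fence [  29.95184584 -132.3332572    23.18953277] [  38.96581409 -109.66296846   28.9237586 ]
```

View pics/wr3.png

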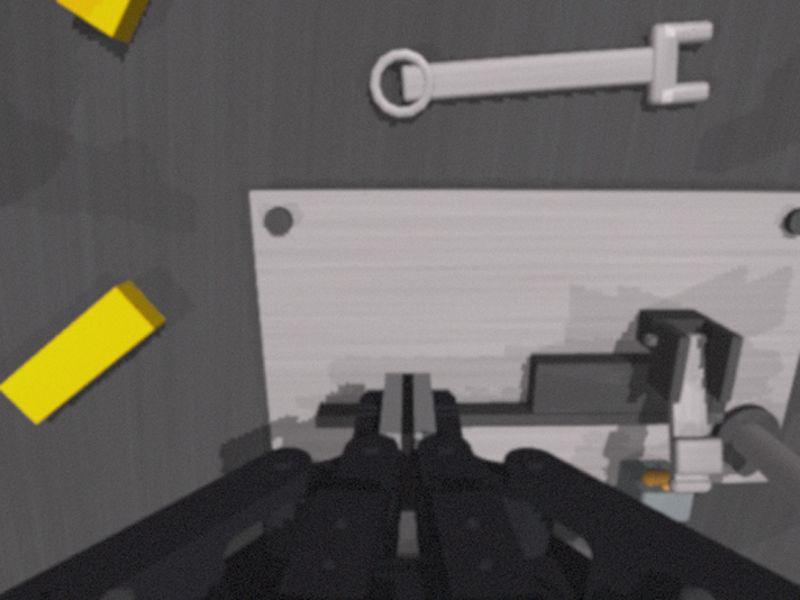

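The bar is home. Its end reads the same ~2 mm bias as the fence end, so it is truly at -10, and it lies flush and parallel to the fence. The strap is still up at about (695,400). Next I'll set up the slanted approach.

```bash
python3 - <<'E'
import json; from h import *
O2=O-0.0018*YJ[:2]; json.dump([A,O2[0],O2[1]],open('jig.json','w'))
E
python3 - <<'E'
from h import *
delta((-60,-60,190),0); delta((-70,62,190),40); delta((-26,62,133),40)
E
```

```text
(-60, -60, 190) 0 shift [ 0.0249  0.0217 -0.0577] rot [ 0.4 -0.1 -0.1]
(-70, 62, 190) 40 shift [ 0.0352  0.1437 -0.0569] rot [  0.3 -40.1  -0.3]
(-26, 62, 133) 40 shift [-0.0089  0.1434  0.    ] rot [  0.3 -40.1  -0.3]
```

drive_tool(
  deltas=[
    [[255,0.025,0.02,-0.056,0,0,0],[255,0.03,0.05,-0.056,0,-10,0],[255,0.035,0.1,-0.056,0,-20,0],[255,0.035,0.144,-0.056,0,-30,0],[255,0.035,0.144,-0.056,0,-40,0],[255,0.035,0.144,-0.056,0,-40,0],[255,0.035,0.144,-0.056,0,-40,0]],
  ],
)

```text
clock: 11.98
tcp_pos: [0.6621, 0.0717, 0.185]
orientation: [0.254, 0.628, 0.7, -0.228]
wrist_force: [0.4, 0.5, 0.5]
finger_gap: -0.0
grip_force: 0.0
```

```bash
python3 - <<'E'
from h import *
s=get_state(); P,M=cur(); print(s['clock'],w2j(P).round(1), np.round(s['joint_pos'],2))
for q in [(-26,62,133),(12,62,88),(22,62,76),(33,62,72),(42,62,65),(47,62,58),(50,62,52),(51,62,49),(51,62,46)]: delta(q,40)
grab('side'); p,d,X=load('side'); J=w2j(X)
for x in range(-6,60,4):
    s=(abs(J[...,0]-x)<2)&(abs(J[...,1]-65)<8)&(J[...,2]<100)
    print(x, np.percentile(J[...,2][s],[50,95]).round(0) if s.any() else None,end=' ')
cv2.imwrite('pics/s3.png',cv2.resize(p[100:290,190:430,::-1],None,fx=3,fy=3,interpolation=cv2.INTER_CUBIC))
E
```

```text
11.975 [-72.7  60.4 185. ] [ 0.27  0.63  0.26  1.34 -0.69  1.79]
(-26, 62, 133) 40 shift [-0.0024  0.0016  0.0698] rot [ 0.  -0.1  0. ]
(12, 62, 88) 40 shift [-0.0027  0.0016  0.1287] rot [ 0.  -0.1  0. ]
(22, 62, 76) 40 shift [-0.0027  0.0016  0.1443] rot [ 0.  -0.1  0. ]
(33, 62, 72) 40 shift [-0.0086  0.0016  0.1545] rot [ 0.  -0.1  0. ]
(42, 62, 65) 40 shift [-0.011   0.0016  0.1656] rot [ 0.  -0.1  0. ]
(47, 62, 58) 40 shift [-0.0103  0.0015  0.1742] rot [ 0.  -0.1  0. ]
(50, 62, 52) 40 shift [-0.0088  0.0015  0.1807] rot [ 0.  -0.1  0. ]
(51, 62, 49) 40 shift [-0.0076  0.0015  0.1837] rot [ 0.  -0.1  0. ]
(51, 62, 46) 40 shift [-0.0057  0.0015  0.186 ] rot [ 0.  -0.1  0. ]
-6 [39. 39.] -2 [40. 41.] 2 [40. 42.] 6 [42. 45.] 10 [43. 45.] 14 [26. 47.] 18 [27. 48.] 22 [25. 49.] 26 [25. 47.] 30 [36. 62.] 34 [44. 63.] 38 [21. 65.] 42 [60. 66.] 46 [58. 61.] 50 [10. 62.] 54 [61. 63.] 58 [59. 62.]
```

View pics/s3.png

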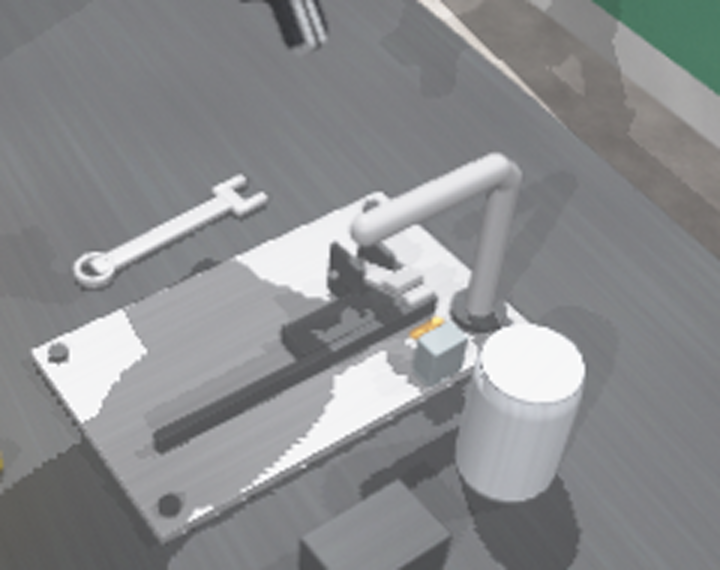

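The side crop shows the strap half open under the torch rest, with its pad near (405,285). The bar sits in the corner, and the tool at (300,25) is slanted and clear.

drive_tool(
  deltas=[
    [[255,-0.012,0.001,0.05,0,0,0],[255,-0.012,0.001,0.1,0,0,0],[255,-0.012,0.001,0.135,0,0,0],[255,-0.012,0.001,0.15,0,0,0],[255,-0.012,0.001,0.15,0,0,0]],
  ],
)

```text
clock: 12.65
tcp_pos: [0.674, -0.0354, 0.0787]
orientation: [0.254, 0.629, 0.698, -0.228]
wrist_force: [0.5, 0.2, 0.0]
finger_gap: 0.0002
grip_force: 0.0
```

```bash
python3 - <<'E'
from h import *
s=get_state(); P,M=cur(); print(s['clock'],w2j(P).round(1),np.round(np.array(s['wrist_force'])@RJ,1))
for q in [(41,62,69),(45,62,60),(48,62,52),(49,62,47),(49,62,43)]: delta(q,40)
E
```

```text
12.65 [35.1 60.7 78.7] [-0.1  0.5  0. ]
(41, 62, 69) 40 shift [0.0017 0.0013 0.0113] rot [-0.1 -0.  -0.1]
(45, 62, 60) 40 shift [0.0044 0.0013 0.0207] rot [-0.1 -0.  -0.1]
(48, 62, 52) 40 shift [0.0073 0.0013 0.0288] rot [-0.1 -0.  -0.1]
(49, 62, 47) 40 shift [0.0097 0.0013 0.0333] rot [-0.1 -0.  -0.1]
(49, 62, 43) 40 shift [0.0123 0.0013 0.0363] rot [-0.1 -0.  -0.1]
```

drive_tool(
  deltas=[
    [[255,0.001,0.001,0.006,0,0,0],[255,0.002,0.001,0.011,0,0,0],[255,0.003,0.001,0.016,0,0,0],[255,0.0045,0.001,0.021,0,0,0],[255,0.006,0.001,0.025,0,0,0],[255,0.0075,0.001,0.029,0,0,0],[255,0.0075,0.001,0.029,0,0,0]],
  ],
)

```text
clock: 13.52
tcp_pos: [0.6778, -0.0453, 0.0523]
orientation: [0.256, 0.627, 0.699, -0.228]
wrist_force: [-0.6, 2.0, 7.8]
finger_gap: 0.0001
grip_force: 4.2
```

```bash
python3 - <<'E'
from h import *
s=get_state(); P,M=cur(); print(s['clock'],w2j(P).round(1),np.round(np.array(s['wrist_force'])@RJ,1))
E
```

```text
13.525 [45.3 63.4 52.3] [-2.1 -0.3  7.8]
```

drive_tool(
  deltas=[
    [[255,0.0015,0,0.003,0,0,0],[255,0.003,0,0.006,0,0,0],[255,0.004,0,0.008,0,0,0],[255,0.004,0,0.008,0,0,0]],
  ],
)

```text
clock: 14.02
tcp_pos: [0.6783, -0.0466, 0.0471]
orientation: [0.257, 0.626, 0.7, -0.228]
wrist_force: [-9.6, 9.6, 26.1]
finger_gap: 0.0
grip_force: 12.9
```

```bash
python3 - <<'E'
from h import *
s=get_state(); P,M=cur(); print(s['clock'],w2j(P).round(1),np.round(np.array(s['wrist_force'])@RJ,1))
E
```

```text
14.025 [46.7 63.7 47.1] [-10.6  -8.5  26.1]
```

drive_tool(
  deltas=[
    [[255,0,0,-0.008,0,0,0],[255,0,0,-0.04,0,0,0],[255,0,0,-0.1,0,0,0],[255,0,0,-0.16,0,0,0],[255,0,0,-0.16,0,0,0]],
  ],
)

```text
clock: 14.65
tcp_pos: [0.6678, 0.0585, 0.168]
orientation: [0.256, 0.627, 0.7, -0.225]
wrist_force: [0.4, 0.3, -0.6]
finger_gap: 0.0001
grip_force: 0.0
```

```bash
python3 - <<'E'
from h import *
s=get_state(); P,M=cur(); print(s['clock'],w2j(P).round(1),np.round(np.array(s['wrist_force'])@RJ,1))
grab('side'); p,d,X=load('side'); J=w2j(X)
for x in range(-6,60,4):
    s=(abs(J[...,0]-x)<2)&(abs(J[...,1]-65)<8)&(J[...,2]<100)
    print(x, np.percentile(J[...,2][s],[50,95]).round(0) if s.any() else None,end=' ')
g=p.astype(float).mean(2)
m=(J[...,2]>23)&(J[...,2]<29)&(J[...,0]>-20)&(J[...,0]<27)&(J[...,1]<45)&(J[...,1]>-45); q=J[m]
e=[(y,q[abs(q[:,1]-y)<4,0].min()) for y in range(-5,40,10)]; print(np.round(e,1),q.min(0))
cv2.imwrite('pics/s4.png',cv2.resize(p[150:270,240:400,::-1],None,fx=5,fy=5,interpolation=cv2.INTER_CUBIC))
E
```

```text
14.65 [-58.9  64.6 168. ] [-0.3  0.4 -0.6]
-6 [35. 36.] -2 [35. 35.] 2 [35. 35.] 6 [34. 35.] 10 [34. 35.] 14 [35. 36.] 18 [34. 36.] 22 [35. 35.] 26 [35. 36.] 30 [33. 35.] 34 [42. 44.] 38 [19. 44.] 42 [42. 44.] 46 [43. 44.] 50 [36. 44.] 54 [34. 36.] 58 [11. 37.] [[-5.   0.9]
 [ 5.   1. ]
 [15.   0.2]
 [25.   0.8]
 [35.  -0.3]] [ -0.5484431  -10.20372368  23.02696329]
```

View pics/s4.png

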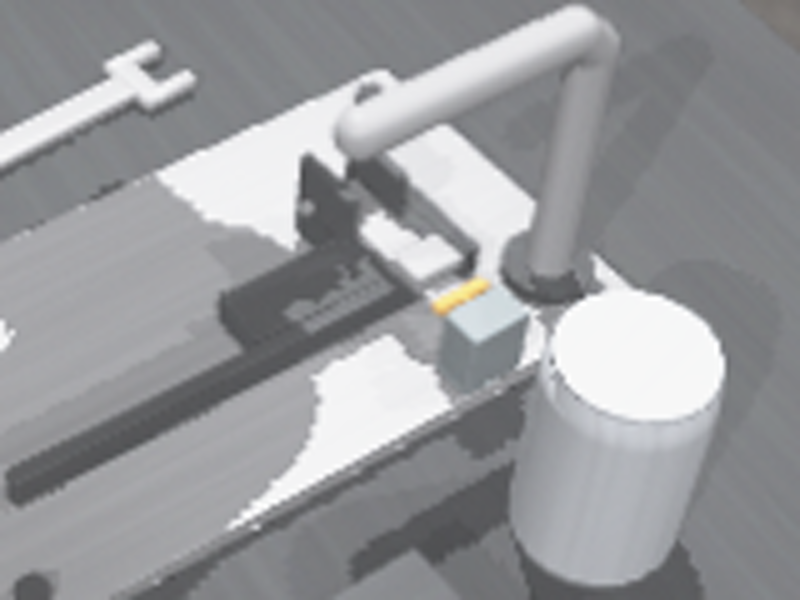

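The crop shows the strap level, with its top at z≈35 all along, and its nose held behind the brass catch at (460,295). The bar is flush: left side at x≈0, near end at y≈-10. The arm is clear, so I'm handing in.

```bash
python3 -c "
from workcell import hand_in; print(hand_in())"
```

```text
the job is handed in; nothing more can be done
None
```

I pushed the flat bar flush into the corner and pressed the strap down until the catch held it shut. The last camera check showed both in place, and I handed the job in at about 15 s; no verdict came back.

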